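# Disinfect the docked code reader and hold it over the vaccine carton

### The arm

A 6-joint arm with a two-finger parallel gripper is mounted at the origin on the work surface. World frame = base frame: x ahead of the robot, y to its left, z up, the work surface at z = 0. Lengths are in m, angles in degrees, forces in N, time in s.
With the tool pointing down it reaches from about 0.3 to 0.75 m from the base axis. Payload 8.5 kg.
Tool frame: the origin (TCP) lies at the very end of the fingers, on their centre line; the grasp point (between the pads) lies env.pinch_z behind it (env.pinch_z is the distance from the TCP to the grasp point, in m); z points along the fingers, y is the line along which they close (so a half turn about z gives the same grasp; the last joint's range is limited). The gripper opens to 85 mm and grips with 20 to 120 N. Pads are 22 mm wide; open, the fingers measure 114 mm over their backs; the gripper's body (76 mm by 85 mm) begins 54 mm behind the grasp point. The pads swing forward as they close: fully open they stand 13 mm farther back than shut.
Start: joints at [62.034, 21.807, 74.336, -0, 83.858, -12.336], TCP at [0.148, 0.53, 0.231] pointing down, gripper open.
Joint ranges: [-178.18, 178.18], [-50.72, 133.34], [12.68, 142.11], [-81.47, 261.47], [9.98, 163.14], [-165.26, 165.26]. Speed limits (degrees/s): [136.94, 136.94, 180, 180, 180, 180].

### API

Orientations are given as a 3x3 rotation matrix whose columns are the frame's x, y, z axes.
In Python, from rig import telemetry, get_image, env gives the robot as it stands. The module is installed in compiled form; this text tells all that it offers.
- The arm moves only by the tool apply_moves, never from a script. Its argument "series" is a list of rows, each a list of 7 numbers: the shift along the tool's x, y, z in mm, then the turn, a rotation vector about the tool's x, y, z in degrees, then the opening, from 0 (shut) to 1 (fully open). A call has 1 to 12 rows; each row shifts and turns the commanded pose from where the row before left it, along the tool's axes as they then stand; what a row does not reach is not made up. A row lasts 1/8 s, in which the tool goes at most 62.5 mm and 10.7 degrees, less where a joint would pass 70% of its speed; a pose out of reach is approached as far as the arm can. A call with a gripper value outside its range is refused whole. The fingers move at their own pace and stop on an object; "grip_force" is the grip in N (left out, the last holds). Time passes only in rows, so rows that do not move let the fingers close. It gives the time, the measured TCP pose, the force, the opening and the grip force at its end, in the units of the state.
- telemetry.observe(): the state, without advancing time (a new reading comes with each control period).
- get_image(name): name is "scene" or "top" or "wrist"; returns a dict with "frame" (420x560x3 uint8, red, green, blue), "z_map" (420x560 float32, m along the optical axis (not along the pixel's ray), 0 where there is no reading), "vertical_fov" (degrees; the focal length in pixels is half the picture's height over the tangent of half this angle, whatever the lens; pixels are square), "cx", "cy" (the principal point, pixels), "eye" and "attitude" of the camera in the world; the wrist camera has in their place "mount" (4x4, takes a point from camera to tool coordinates, whose origin is the TCP and whose axes are the flange's). Camera axes: x right, y up, looking along -z (the intrinsics and any distortion apply to the point x, -y, -z); pixel columns grow to the right and rows downward; lengths in m; the calibration is good to about 2 mm. A picture is of the moment at which its call begins: read the wrist's pose just before it.
- env.close_job(): hands the job in; it is judged then, once.
The state is a dict: "time_s": time; "q": joint angles; "qvel": joint speeds; "joint_efforts": joint torques, N m; "position": TCP position; "tool_rot": TCP orientation; "ft_force": force on the tool from outside, world axes, zero at the start; "wrist_torque": the same for the moment, N m; "grip_width": finger opening in m; "gripper_force": force on a finger pad.
Only numpy, scipy, OpenCV 4.12 (cv2) and the standard library are available. Lean on these libraries where they do the work, as an engineer would, in place of code of your own. Each camera call takes 0.05 s, during which the arm holds its last target. There are 200 camera calls.

### The job

With the code reader still standing in its dock, press the sprung cap of the disinfectant bottle beside it fully down and let it spring back up, so that the reader's grip gets a spray. Then take the reader by its grip, carry it over the card index tray and hold it still and level about 3 cm above the long flat carton, centred over it and with its head lined up lengthwise with the carton, as if to read the code on its top; touch neither that carton nor the tray and leave the other things on the table where they are. Finish while holding the reader there in the air: do not put it down or let go.

Things in the scene. Friction and masses are not known exactly. Their poses are not given: they have to be found in the camera images.
- station: Fixed white reader station: flat base plate 260 x 90 x 8 mm with the reader's dock (open box 96 x 66 mm outside, 86 x 56 mm inside, rim 28 mm and inner floor 13 mm above the table) at one end and a white bottle 64 mm across at the other. Origin: on the table under the dock's centre. x runs along the plate to the bottle's axis at x = 145 mm; z up.
- cap_top (a point): Centre of the top of the bottle's round sprung cap (36 mm across, 24 mm tall, a short spout pointing to the dock); the cap's top is 190 mm above the table when up and moves down with the cap. The bottle itself is fixed to the station.
- nozzle_cap (a joint): How far the sprung cap is pressed down, in m: 0 = up, 0.008 = fully down. The spring pushes back with about 1.5 N at the top and 4.2 N fully down, and returns the cap.
- reader_center (a point): Loose code reader (about 0.18 kg) upright in the dock, underside 13 mm above the table: a flat grey head 84 mm (its x, along the station's x) x 54 mm (y) x 38 mm tall, reading window in its underside; on it an upright black grip 44 mm (x) x 30 mm (y), from 38 to 115 mm above the underside. This point: on its centre line, 57.5 mm above the underside. z up.
- reader_window (a point): Centre of the flat underside of the reader (its reading window), axes as for reader_center.
- long_carton_top (a point): Centre of the top face of the long flat white paper carton, 120 mm (its x) x 52 mm (its y) x 40 mm tall, lying loose on the table (about 0.2 kg) among the cartons to the robot's right. z is up.
- card_tray: Fixed long wooden card index tray full of upright paper cards, 420 mm (its x) x 130 mm (its y), wooden walls 85 mm tall, cards reaching 116 mm above the table. It stands between the station and the cartons, its length pointing away from the robot. Origin: on the table under its centre.
- square_carton: Loose bystander: white carton 75 x 75 x 40 mm tall. Origin: centre of its underside.
- tall_carton: Loose bystander: white carton 50 x 50 x 95 mm tall, standing. Origin: centre of its underside.
- bowl: Loose bystander: steel bowl, 100 mm across, 40 mm tall. Origin: centre of its underside.
- stamp: Loose bystander: small turned wooden hand stamp, 32 mm across, 72 mm tall. Origin: centre of its underside.
- pen_pot: Loose bystander: black pen pot, 72 mm across, 100 mm tall. Origin: centre of its underside.
Not all that is in view belongs to the job. Leave any red or yellow look-alike of the part that bears reader_center alone.

How it is judged:
By the outcome, as a careful person would: the job done as asked, in the order asked, and still so for the second after the job is handed in, while the arm keeps its last pose, push and grip.
It also fails if it takes over 48 s, if anything falls off the work surface, if the arm or the gripper's body presses on something with over 40 N, if the wrist force passes 120 N, or if a joint passes its speed limit or range.

## Working session

There is one attempt and no reset: what is moved stays moved. The work goes in short steps, Python scripts to look and compute and a tool call to move; the robot and the scene stay as the last step left them, time stands still between calls to the robot, and variables do not carry over. Pictures are saved under pics/ and viewed, at most 10 in all, crops included, and the job is handed in when it is done.

Besides the shell and the picture viewer there is one more tool, called after "Call:" in YAML: its name, and indented under it one key for each argument. apply_moves: Moves the arm, as the interface text tells. Its arguments: {"type":"object","properties":{"series":{"type":"array"},"grip_force":{"type":"number"}},"required":["series"]}

```bash
mkdir -p pics; cat > h.py <<'E'
import numpy as np, cv2
from rig import telemetry, get_image, env
def pts(im, tool=None):
    """world xyz for each pixel"""
    z=im["z_map"]; h,w=z.shape
    f=h/2/np.tan(np.radians(im["vertical_fov"])/2)
    u,v=np.meshgrid(np.arange(w),np.arange(h))
    P=np.stack([(u-im["cx"])/f*z,-(v-im["cy"])/f*z,-z],-1)
    if "mount" in im:
        M=im["mount"]; P=P@M[:3,:3].T+M[:3,3]
        return P@np.array(tool["tool_rot"]).T+np.array(tool["position"])
    return P@np.array(im["attitude"]).T+np.array(im["eye"])
def save(n,a): cv2.imwrite("pics/"+n+".png",a[...,::-1])
E
python3 - <<'E'
from h import *
s=telemetry.observe(); print(s, env.pinch_z)
for n in ("scene","top"):
    im=get_image(n); save(n,im["frame"]); np.savez(n+".npz",P=pts(im),f=im["frame"],z=im["z_map"])
    print(n,{k:v for k,v in im.items() if k not in("frame","z_map")})
E
```

```text
{'time_s': 0.0, 'q': array([ 6.20331698e+01,  2.18419360e+01,  7.43847241e+01,  5.78581876e-04,
        8.38582366e+01, -1.23376357e+01]), 'qvel': array([ 0.11618663, -0.02255417,  0.06085469, -0.01936565,  0.01136068,
        0.03122801]), 'joint_efforts': array([ 8.14178948e-04, -4.48459196e+01, -2.31282091e+01, -1.43167285e-04,
        4.72113359e-03, -2.72252407e-06]), 'position': array([0.14805302, 0.52939629, 0.23070309]), 'tool_rot': array([[-9.63025008e-01,  2.69411095e-01, -7.03739208e-04],
       [ 2.69411816e-01,  9.63024181e-01, -1.30398196e-03],
       [ 3.26410667e-04, -1.44536289e-03, -9.99998902e-01]]), 'ft_force': array([0.4222112 , 0.27836659, 0.65953905]), 'wrist_torque': array([-0.03073504,  0.02750662, -0.04336432]), 'gripper_force': 0.0, 'grip_width': 0.08519271434954842} 0.0187
scene {'vertical_fov': 51.8084466309072, 'cx': 274.7867043487035, 'cy': 206.74983897009167, 'eye': array([ 1.08229994, -0.75232851,  1.05652177]), 'attitude': array([[ 0.80126116, -0.4086333 ,  0.43703476],
       [ 0.5980392 ,  0.56915494, -0.56427988],
       [-0.01815694,  0.71349946,  0.70042047]])}
top {'vertical_fov': 47.685829846828135, 'cx': 277.4615260215286, 'cy': 206.68874566413353, 'eye': array([ 0.26421441, -0.03783283,  1.37770568]), 'attitude': array([[-0.04961667,  0.97579458, -0.2129862 ],
       [-0.99875515, -0.04957051,  0.00556031],
       [-0.00513211,  0.21299695,  0.97703939]])}
```

View pics/scene.png

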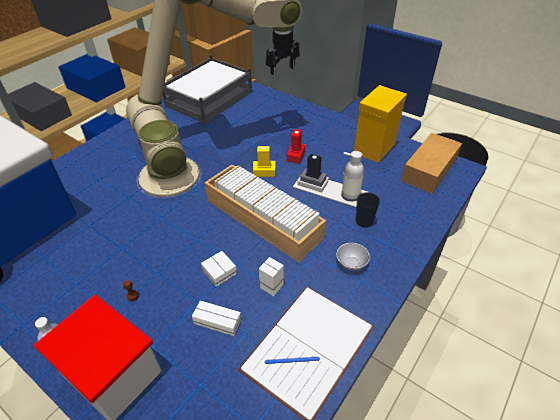

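View pics/top.png

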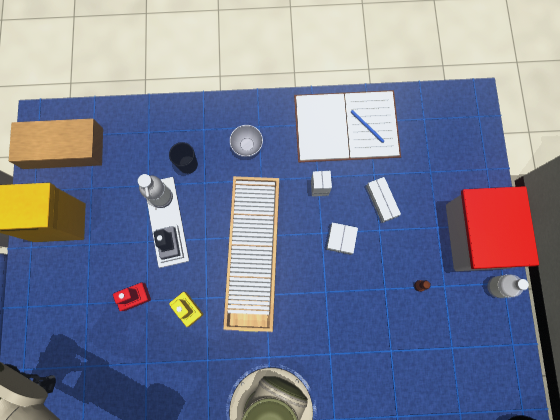

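Scene: grey/black reader in its white dock at top (168,242), with its bottle at top (152,185). The look-alikes are the red reader (130,296), the yellow reader (185,309) and a second bottle (510,287). The long carton is at (383,199) and the square one at (342,238). I choose the black/grey reader and the bottle on its plate, and check that in a crop.

```bash
python3 - <<'E'
from h import *
d=np.load("top.npz"); e=np.load("scene.npz")
a=cv2.resize(d["f"][160:280,120:220],None,fx=4,fy=4,interpolation=cv2.INTER_CUBIC)
b=cv2.resize(e["f"][140:220,285:375],None,fx=4.4,fy=4.4,interpolation=cv2.INTER_CUBIC)
c=np.zeros((480,796,3),np.uint8); c[:,:400]=a; c[:b.shape[0],400:400+b.shape[1]]=b[:, :396]; save("crop1",c)
P=np.concatenate([d["P"].reshape(-1,3),e["P"].reshape(-1,3)]); Z=np.concatenate([d["z"].ravel(),e["z"].ravel()])
P=P[Z>0]
src={'top':d,'scene':e}
def box(P,x0,x1,y0,y1,z0,z1): 
    m=(P[:,0]>x0)&(P[:,0]<x1)&(P[:,1]>y0)&(P[:,1]<y1)&(P[:,2]>z0)&(P[:,2]<z1); return P[m]
for n,p in (("cap",(152,180)),("reader",(165,238)),("longc",(383,199)),("plate",(160,210)),("tray",(250,250)),("square",(342,238)),("tall",(321,180))):
    print(n,d["P"][p[1],p[0]].round(3))
for n,q in src.items():
    P=q["P"].reshape(-1,3)
    def rect(S,nm):
        if len(S)<5: print(n,nm,len(S));return
        r=cv2.minAreaRect(S[:,:2].astype(np.float32)*1000); print(n,nm,len(S),np.round(r[0],1),np.round(r[1],1),round(r[2],1),"mean",S.mean(0).round(4), "z",np.median(S[:,2]).round(4))
    rect(box(P,.3,.75,.1,.45,.175,.25),"cap")
    rect(box(P,.3,.47,.15,.32,.1,.17),"grip")
    rect(box(P,.2,.75,-.05,.15,.1,.14),"cards")
    L=d["P"][199,383]; rect(box(P,L[0]-.09,L[0]+.09,L[1]-.08,L[1]+.08,.03,.055),"long")
E
```

```text
cap [0.614 0.28  0.177]
reader [0.467 0.258 0.125]
longc [ 0.563 -0.351  0.042]
plate [0.571 0.301 0.007]
tray [0.429 0.036 0.088]
square [ 0.456 -0.224  0.036]
tall [ 0.614 -0.171  0.095]
top cap 192 [602.  292.5] [57.7 34. ] 28.7 mean [0.6056 0.2956 0.1877] z 0.1887
top grip 137 [385.  254.6] [179.3  31.2] 12.4 mean [0.4438 0.2651 0.1232] z 0.1261
top cards 4572 [439.   29.7] [108.2 357.2] 84.7 mean [0.44   0.0295 0.1107] z 0.1109
top long 752 [ 566.4 -353.8] [121.   54.1] 17.9 mean [ 0.5652 -0.3534  0.0395] z 0.0395
scene cap 114 [597.1 290.9] [59.6 33.9] 16.7 mean [0.6053 0.2913 0.1867] z 0.1881
scene grip 76 [390.8 241.6] [179.5  35.1] 21.4 mean [0.4523 0.2608 0.1208] z 0.1237
scene cards 2831 [435.   28.9] [114.6 362. ] 84.6 mean [0.4489 0.0228 0.1117] z 0.112
scene long 849 [ 552.  -317.9] [120.4 136.8] 17.9 mean [ 0.5662 -0.3572  0.0403] z 0.0407
```

View pics/crop1.png

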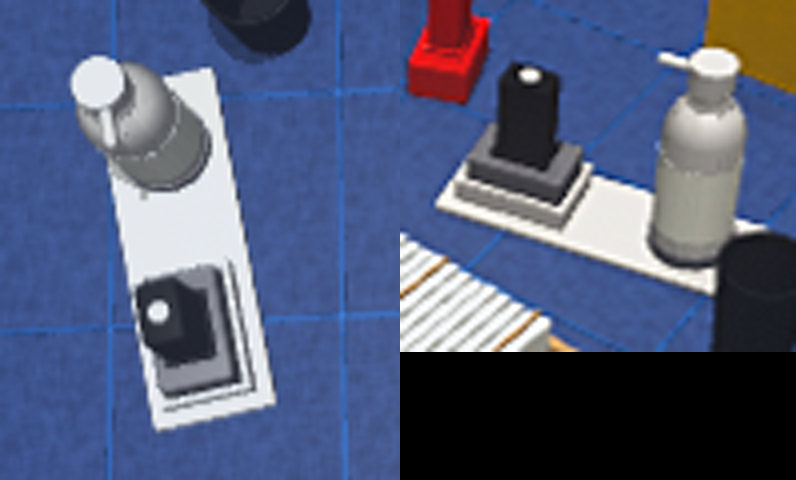

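The crop confirms a black grip on a grey head in the white dock (white dot at top ≈(159,238)). The cap disc is at ≈(144,180), with its spout towards the dock. Next I fit the poses.

```bash
python3 - <<'E'
from h import *
d=np.load("top.npz"); e=np.load("scene.npz")
for n,q in (("top",d),("scene",e)):
    P=q["P"].reshape(-1,3); f=q["f"].reshape(-1,3).astype(int)
    def sel(x0,x1,y0,y1,z0,z1,c=None):
        m=(P[:,0]>x0)&(P[:,0]<x1)&(P[:,1]>y0)&(P[:,1]<y1)&(P[:,2]>z0)&(P[:,2]<z1)
        if c is not None: m&=c
        return P[m]
    def rect(nm,S):
        r=cv2.minAreaRect(S[:,:2].astype(np.float32)*1000); print(n,nm,len(S),np.round(r[0],1),np.round(r[1],1),round(r[2],1),"med",np.median(S,0).round(4))
    white=f.min(1)>130
    rect("plate",sel(.3,.75,.18,.4,.002,.013,white))
    S=sel(.5,.7,.2,.4,.1855,.2); rect("captop",S); 
    c,r=cv2.minEnclosingCircle(S[:,:2].astype(np.float32)*1000); print("circ",c,r)
    rect("griptop",sel(.43,.55,.2,.32,.12,.135))
    rect("head",sel(.40,.55,.2,.34,.045,.056))
    L=sel(.45,.68,-.42,-.29,.036,.045); rect("long",L)
    for nm,b in (("square",(.4,.52,-.3,-.15,.034,.047)),("tall",(.55,.68,-.25,-.1,.088,.1)),("pot",(.62,.8,.1,.3,.09,.11)),("tray",(.2,.7,-.06,.12,.075,.09))): rect(nm,sel(*b))
E
```

```text
top plate 1125 [537.5 285. ] [259.2  90.1] 9.8 med [0.5463 0.2749 0.0076]
top captop 147 [603.7 292.8] [54.1 33.9] 32.0 med [0.6104 0.2967 0.1898]
circ (600.2271728515625, 298.26275634765625) 28.9992733001709
top griptop 187 [469.3 272.7] [44.6 31.3] 9.1 med [0.4678 0.2712 0.1274]
top head 268 [469.2 272.1] [84.9 53.5] 9.8 med [0.4492 0.2594 0.0505]
top long 654 [ 566.3 -354.1] [120.5  53.6] 18.0 med [ 0.5652 -0.3533  0.0399]
top square 678 [ 458.  -224.9] [75.3 76.2] 74.8 med [ 0.4575 -0.225   0.0398]
top tall 310 [ 616.4 -173. ] [51.3 49.6] 0.4 med [ 0.6165 -0.1725  0.0943]
top pot 161 [689.9 241.4] [ 70.4 131.1] 41.6 med [0.7127 0.2221 0.0982]
top tray 1375 [427.7  30.8] [130.5 422.4] 84.6 med [0.4049 0.0303 0.0846]
scene plate 479 [531.3 282.4] [252.2  94. ] 9.7 med [0.5414 0.2634 0.0087]
scene captop 70 [607.  295.1] [37.3 39.8] 75.3 med [0.6091 0.2934 0.1902]
circ (604.1749267578125, 292.4564514160156) 22.68712615966797
scene griptop 88 [467.6 270. ] [44.  38.5] 4.2 med [0.4673 0.2655 0.1284]
scene head 149 [466.6 269.1] [84.1 56.9] 11.8 med [0.4788 0.2569 0.0514]
scene long 776 [ 564.2 -355.8] [120.4  54.4] 17.7 med [ 0.5654 -0.3568  0.0409]
scene square 546 [ 454.7 -226.6] [75.4 79. ] 76.0 med [ 0.4578 -0.2283  0.0411]
scene tall 285 [ 614.6 -174.4] [50.4 52.1] 0.1 med [ 0.6166 -0.1766  0.0957]
scene pot 194 [678.8 234.5] [ 72.4 137.4] 58.6 med [0.6944 0.2363 0.0971]
scene tray 938 [422.6  27.7] [132.7 424.2] 84.9 med [ 0.4744 -0.0241  0.0843]
```

Call:
apply_moves:
  series:
    - [-50.9,-10,0,0,0,0,0]
    - [-50.9,-10,0,0,0,0,0]
    - [-50.9,-10,0,0,0,0,0]
    - [-50.9,-10,0,0,0,0,0]
    - [-50.9,-10,0,0,0,0,0]
    - [-50.9,-10,0,0,0,0,0]
    - [-50.9,-10,0,0,0,0,0]
    - [-50.9,-10,0,0,0,0,0]
    - [-50.9,-10,0,0,0,0,0]
    - [-50.9,-10,0,0,0,0,0]
    - [0,0,0,0,0,-8.5,0]
    - [0,0,0,0,0,-8.5,0]
  grip_force: 40

```text
time_s: 1.6
position: [0.6119, 0.2956, 0.2303]
tool_rot: [[-1.0, -0.028, -0.002], [-0.028, 1.0, -0.0], [0.002, -0.0, -1.0]]
ft_force: [-0.2, -0.5, 0.2]
grip_width: -0.0001
gripper_force: 0.0
```

Call:
apply_moves:
  series:
    - [0,0,0,0,0,-8.4,0]
    - [0,0,0,0,0,0,0]
    - [0,0,0,0,0,0,0]

```text
time_s: 1.98
position: [0.6113, 0.2962, 0.2311]
tool_rot: [[-0.986, -0.167, -0.0], [-0.167, 0.986, -0.0], [0.0, -0.0, -1.0]]
ft_force: [-0.1, -0.2, -0.7]
grip_width: 0.0001
gripper_force: 0.0
```

```bash
cat >> h.py <<'E'
def go(p,yaw=None):
    s=telemetry.observe(); R=np.array(s["tool_rot"]); dp=np.array(p)-s["position"]
    h=np.degrees(np.arctan2(R[1,1],R[0,1]))
    print("t",s["time_s"],"pos",np.round(s["position"],4),"z",R[:,2].round(4),"head",h.round(2),"F",s["ft_force"].round(2),"w",s["grip_width"],"q",np.round(s["q"],1))
    print("tool shift mm",(R.T@dp*1000).round(1), "rz", None if yaw is None else round(-(yaw-h),2))
E
python3 - <<'E'
from h import *
s=telemetry.observe(); go([.611,.2967,.195],99.8)
im=get_image("wrist"); save("w1",im["frame"]); P=pts(im,s).reshape(-1,3)
m=(abs(P[:,2]-.19)<.003)&(np.hypot(P[:,0]-.611,P[:,1]-.297)<.05); S=P[m]; print(m.sum(),np.median(S,0))
E
```

```text
t 1.975 pos [0.6113 0.2962 0.2311] z [-5.e-04 -1.e-04 -1.e+00] head 99.61 F [-0.07 -0.25 -0.71] w 0.00011685757161486638 q [ 15.9  35.5  50.5   0.   94.  -83.7]
tool shift mm [ 0.2  0.5 36.1] rz -0.19
2079 [0.60894366 0.29793513 0.18776635]
```

View pics/w1.png

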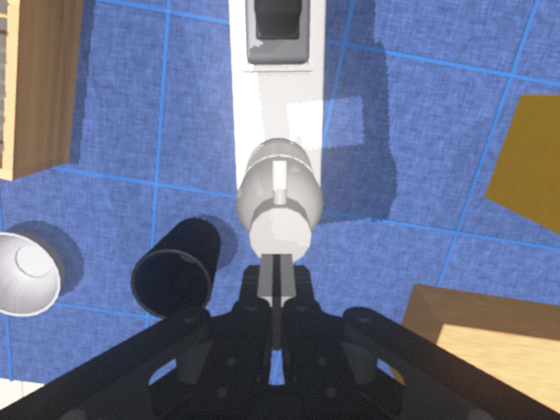

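The wrist view shows the cap disc at (280,232) directly ahead of the closed fingertips, with its spout towards the dock. The fingers are on the cap axis, so I go down.

Call:
apply_moves:
  series:
    - [0,0,18,0,0,0,0]
    - [0,0,16,0,0,0,0]
    - [0,0,2,0,0,0,0]
    - [0,0,2,0,0,0,0]
    - [0,0,2,0,0,0,0]
    - [0,0,2,0,0,0,0]
    - [0,0,0,0,0,0,0]

```text
time_s: 2.9
position: [0.6116, 0.2963, 0.1896]
tool_rot: [[-0.986, -0.17, 0.001], [-0.17, 0.986, 0.0], [-0.001, 0.0, -1.0]]
ft_force: [0.5, -0.2, 1.8]
grip_width: 0.0002
gripper_force: 0.7
```

Call:
apply_moves:
  series:
    - [0,0,2,0,0,0,0]
    - [0,0,2,0,0,0,0]
    - [0,0,0,0,0,0,0]

```text
time_s: 3.28
position: [0.6115, 0.2963, 0.1854]
tool_rot: [[-0.985, -0.17, 0.0], [-0.17, 0.985, 0.0], [-0.001, 0.0, -1.0]]
ft_force: [-0.5, -0.3, 3.0]
grip_width: 0.0001
gripper_force: 1.4
```

Call:
apply_moves:
  series:
    - [0,0,2,0,0,0,0]
    - [0,0,1.5,0,0,0,0]
    - [0,0,0,0,0,0,0]

```text
time_s: 3.65
position: [0.6115, 0.2962, 0.1821]
tool_rot: [[-0.985, -0.17, 0.001], [-0.17, 0.985, 0.0], [-0.001, 0.0, -1.0]]
ft_force: [0.4, 0.4, 4.0]
grip_width: -0.0001
gripper_force: 2.0
```

Call:
apply_moves:
  series:
    - [0,0,1,0,0,0,0]
    - [0,0,0,0,0,0,0]

```text
time_s: 3.9
position: [0.6116, 0.2963, 0.182]
tool_rot: [[-0.985, -0.17, 0.002], [-0.17, 0.985, 0.0], [-0.002, 0.0, -1.0]]
ft_force: [-2.0, -1.3, 10.2]
grip_width: -0.0002
gripper_force: 4.7
```

The cap is on its stop: the force rose to 10 N with no further travel. Next I release it, open the gripper and go above the reader.

Call:
apply_moves:
  series:
    - [0,0,0,0,0,0,0]
    - [0,0,-5,0,0,0,0]
    - [0,0,-6,0,0,0,0]
    - [0,0,-15,0,0,0,0]
    - [0,0,-30,0,0,0,0]
    - [0,0,0,0,0,0,0]

```text
time_s: 4.65
position: [0.612, 0.2964, 0.2397]
tool_rot: [[-0.985, -0.17, 0.004], [-0.17, 0.985, 0.001], [-0.005, 0.0, -1.0]]
ft_force: [-0.1, 0.3, -0.2]
grip_width: -0.0
gripper_force: 0.0
```

```bash
python3 - <<'E'
from h import *
s=telemetry.observe(); go([.4685,.272,.2],99.8)
im=get_image("top"); P=pts(im).reshape(-1,3); S=P[(np.hypot(P[:,0]-.610,P[:,1]-.297)<.014)&(abs(P[:,2]-.187)<.012)]; print("cap",len(S),np.median(S,0))
im=get_image("wrist"); P=pts(im,s).reshape(-1,3); S=P[(np.hypot(P[:,0]-.605,P[:,1]-.296)<.017)&(abs(P[:,2]-.187)<.012)]; print("cap w",len(S),np.median(S,0))
E
```

```text
t 4.65 pos [0.612  0.2964 0.2397] z [ 0.0045  0.0012 -1.    ] head 99.77 F [-0.08  0.34 -0.17] w -6.139225170607992e-06 q [ 15.9  35.3  49.7  -0.   94.8 -83.9]
tool shift mm [145.8   0.3  39. ] rz -0.03
cap 0 [nan nan nan]
cap w 2427 [0.60524271 0.29650148 0.18930646]
  return _methods._mean(a, axis=axis, dtype=dtype,
  ret = um.true_divide(
```

Call:
apply_moves:
  series:
    - [36,0,0,0,0,0,0.9]
    - [36,0,0,0,0,0,0.9]
    - [36,0,0,0,0,0,0.9]
    - [37,0,15,0,0.3,0,0.9]
    - [0,0,20,0,0,0,0.9]
    - [0,0,0,0,0,0,0.9]
    - [0,0,0,0,0,0,0.9]

```text
time_s: 5.62
position: [0.4688, 0.2716, 0.202]
tool_rot: [[-0.986, -0.17, -0.005], [-0.17, 0.986, -0.001], [0.005, -0.0, -1.0]]
ft_force: [-0.0, -0.5, 0.4]
grip_width: 0.0766
gripper_force: 0.0
```

```bash
python3 - <<'E'
from h import *
s=telemetry.observe(); go([.4685,.272,.083],99.8)
im=get_image("wrist"); save("w2",im["frame"]); P=pts(im,s).reshape(-1,3)
for n,z0,z1 in (("grip",.122,.134),("head",.045,.057),("rim",.024,.031)):
    S=P[(np.hypot(P[:,0]-.4685,P[:,1]-.272)<.06)&(P[:,2]>z0)&(P[:,2]<z1)]
    print(n,len(S),cv2.minAreaRect(S[:,:2].astype(np.float32)*1000),np.median(S,0))
E
```

```text
t 5.625 pos [0.4688 0.2716 0.202 ] z [-0.0052 -0.001  -1.    ] head 99.76 F [-0.03 -0.5   0.37] w 0.0765775532252466 q [ 17.5  22.4  78.4   0.   79.5 -82.2]
tool shift mm [ -0.4   0.5 119. ] rz -0.04
grip 2757 ((467.8951416015625, 272.5935363769531), (42.90202713012695, 29.941537857055664), 9.667729377746582) [0.46647829 0.27246016 0.12551429]
head 2813 ((468.46240234375, 272.77496337890625), (82.88008117675781, 53.87623977661133), 10.01462459564209) [0.44507133 0.26656143 0.04849213]
rim 1387 ((468.5577392578125, 272.71441650390625), (95.85372161865234, 66.21637725830078), 10.009557723999023) [0.4428308  0.2644241  0.02571401]
```

View pics/w2.png

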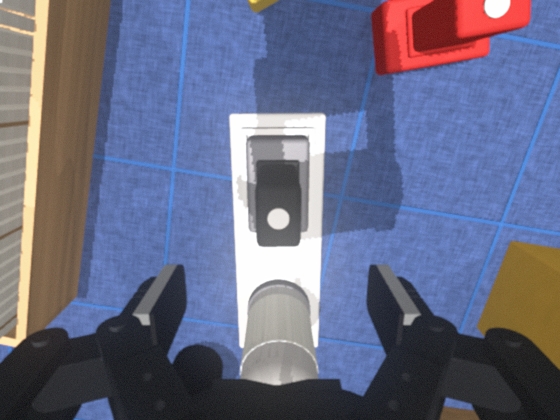

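The wrist view shows the grip upright at (278,205), between the fingers at (165,300) and (395,300). It is well centred, so I descend and grasp.

Call:
apply_moves:
  series:
    - [0,0.8,30,0,-0.3,0,0.9]
    - [0,0,30,0,0,0,0.9]
    - [0,0,30,0,0,0,0.9]
    - [0,0,20,0,0,0,0.9]
    - [0,0,8,0,0,0,0.9]
    - [0,0,0,0,0,0,0.9]
    - [0,0,0,0,0,0,0.9]

```text
time_s: 6.55
position: [0.4687, 0.2725, 0.0847]
tool_rot: [[-0.985, -0.17, 0.002], [-0.17, 0.985, 0.0], [-0.002, 0.0, -1.0]]
ft_force: [0.3, 0.3, 0.1]
grip_width: 0.0769
gripper_force: 0.0
```

Call:
apply_moves:
  series:
    - [0,0,0,0,0,0,0.6]
    - [0,0,0,0,0,0,0.45]
    - [0,0,0,0,0,0,0.3]
    - [0,0,0,0,0,0,0.1]
    - [0,0,0,0,0,0,0.1]
    - [0,0,0,0,0,0,0.1]
  grip_force: 45

```text
time_s: 7.3
position: [0.4683, 0.2725, 0.0841]
tool_rot: [[-0.985, -0.17, 0.001], [-0.17, 0.985, 0.0], [-0.001, 0.0, -1.0]]
ft_force: [-0.8, 0.9, 5.3]
grip_width: 0.0299
gripper_force: 45.3
```

Call:
apply_moves:
  series:
    - [0,0,-5,0,0,0,0.1]
    - [0,0,-10,0,0,0,0.1]
    - [0,0,-15,0,0,0,0.1]
    - [0,0,-25,0,0,0,0.1]
    - [0,0,-30,0,0,0,0.1]
    - [0,0,-30,0,0,0,0.1]
    - [0,0,-30,0,0,0,0.1]
    - [0,0,-12,0,0,0,0.1]
    - [0,0,0,0,0,0,0.1]
    - [0,0,0,0,0,0,0.1]

```text
time_s: 8.55
position: [0.4677, 0.2722, 0.2397]
tool_rot: [[-0.985, -0.17, -0.002], [-0.17, 0.985, -0.001], [0.002, -0.0, -1.0]]
ft_force: [-0.3, 0.6, -2.4]
grip_width: 0.0294
gripper_force: 44.5
```

```bash
python3 - <<'E'
from h import *
s=telemetry.observe(); go([.5655,-.3545,.241],107.9)
for n in ("scene","wrist"):
    im=get_image(n); P=pts(im,s); save(n+"3",im["frame"])
    S=P.reshape(-1,3); S=S[(np.hypot(S[:,0]-.4685,S[:,1]-.272)<.06)&(S[:,2]>.16)&(S[:,2]<.225)]
    print(n,len(S),S.min(0),S.max(0))
E
```

```text
t 8.55 pos [0.4677 0.2722 0.2397] z [-2.1e-03 -7.0e-04 -1.0e+00] head 99.77 F [-0.33  0.58 -2.39] w 0.029422721419112924 q [ 17.7  20.6  74.8  -0.   84.7 -82.1]
tool shift mm [   9.9 -634.2   -1.1] rz -8.13
scene 429 [0.41959129 0.23533775 0.1668497 ] [0.51217472 0.30328031 0.22476825]
wrist 7366 [0.42252432 0.23951891 0.16961846] [0.47960465 0.30047802 0.22499361]
```

View pics/scene3.png

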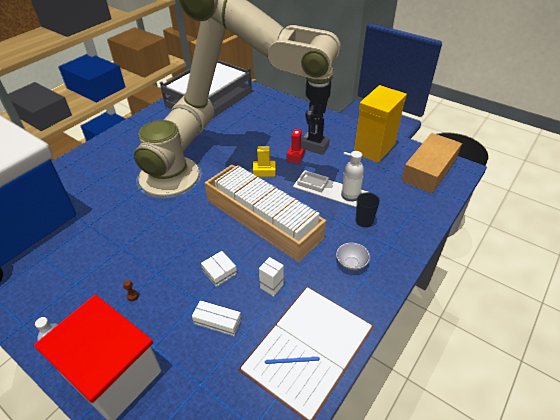

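The reader is held upright, the dock at (313,181) is empty and the others are undisturbed. I carry it over the tray with the underside at about 0.168.

Call:
apply_moves:
  series:
    - [0,-15,0,0,0,0,0.1]
    - [0,-30,0,0,0,0,0.1]
    - [1,-45,0,0,0,0,0.1]
    - [1,-45,0,0,0,0,0.1]
    - [1,-45,0,0,0,0,0.1]
    - [1,-45,0,0,0,0,0.1]
    - [1,-45,0,0,0,0,0.1]
    - [1,-45,0,0,0,0,0.1]
    - [1,-45,0,0,0,0,0.1]
    - [1,-45,0,0,0,0,0.1]
    - [1,-45,0,0,0,0,0.1]
    - [1,-45,0,0,0,0,0.1]

```text
time_s: 10.15
position: [0.5417, -0.2195, 0.2405]
tool_rot: [[-0.986, -0.169, -0.001], [-0.169, 0.986, 0.0], [0.001, 0.0, -1.0]]
ft_force: [0.6, -0.0, -2.0]
grip_width: 0.0298
gripper_force: 44.7
```

Call:
apply_moves:
  series:
    - [0,-45,0,0,0,0,0.1]
    - [0,-45,0,0,0,0,0.1]
    - [0,-30,0,0,0,0,0.1]
    - [0,-15,0,0,0,0,0.1]
    - [0,-4,0,0,0,0,0.1]
    - [0,0,0,0,0,-4,0.1]
    - [0,0,0,0,0,-4.1,0.1]
    - [0,0,0,0,0,0,0.1]
    - [0,0,0,0,0,0,0.1]
    - [0,0,0,0,0,0,0.1]

```text
time_s: 11.4
position: [0.5659, -0.3539, 0.2409]
tool_rot: [[-0.952, -0.306, 0.0], [-0.306, 0.952, 0.0], [-0.0, -0.0, -1.0]]
ft_force: [-0.0, 0.3, -1.1]
grip_width: 0.0295
gripper_force: 44.8
```

```bash
python3 - <<'E'
from h import *
s=telemetry.observe(); go([.5655,-.3545,.141],107.9)
for n in ("wrist","top","scene"):
    im=get_image(n); P=pts(im,s); save(n+"4",im["frame"])
    A=P.reshape(-1,3); A=A[im["z_map"].ravel()>0]
    S=A[(A[:,0]>.45)&(A[:,0]<.68)&(A[:,1]>-.45)&(A[:,1]<-.25)]
    C=S[(S[:,2]>.034)&(S[:,2]<.046)]
    print(n,"carton",len(C),[np.round(v,1) for v in cv2.minAreaRect(C[:,:2].astype(np.float32)*1000)])
    D=S[(S[:,2]>.19)&(S[:,2]<.212)]; 
    if len(D)>9: print(n,"headtop",len(D),[np.round(v,1) for v in cv2.minAreaRect(D[:,:2].astype(np.float32)*1000)],np.median(D,0).round(4))
    D=S[(S[:,2]>.12)&(S[:,2]<.23)]; print("minz",np.sort(D[:,2])[:10].round(4) if len(D) else None)
E
```

```text
t 11.4 pos [ 0.5659 -0.3539  0.2409] z [ 0.  0. -1.] head 107.84 F [-0.01  0.27 -1.11] w 0.029541312552618902 q [ -42.2   33.9   51.9    0.    94.1 -150. ]
tool shift mm [ 0.5 -0.4 99.9] rz -0.06
wrist carton 3115 [array([ 504.4, -317.5]), array([ 46.9, 166.9]), np.float64(26.4)]
wrist headtop 6291 [array([ 549.8, -358.9]), array([50. , 54.1]), np.float64(17.8)] [ 0.539  -0.3634  0.2053]
minz [0.1704 0.1707 0.1709 0.1709 0.1709 0.1712 0.1712 0.1712 0.1714 0.1714]
top carton 3 [array([ 612. , -313.5]), array([1.2, 3.8]), np.float64(13.7)]
minz None
scene carton 798 [array([ 564.3, -355.8]), array([121.2,  54.2]), np.float64(18.4)]
scene headtop 465 [array([ 565.1, -355.6]), array([84.7, 55.7]), np.float64(19.4)] [ 0.5857 -0.3692  0.2071]
minz [0.1687 0.1706 0.1709 0.172  0.1732 0.1733 0.1733 0.1735 0.1735 0.1741]
```

View pics/wrist4.png

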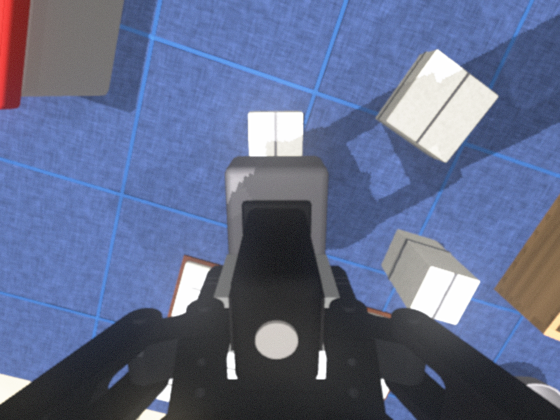

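The wrist view shows the carton's near end (276,130) in line with the reader head (277,200). Yaw and centring agree to about 1 mm, so I lower.

Call:
apply_moves:
  series:
    - [0.3,-0.4,10,0,0,0,0.1]
    - [0,0,20,0,0,0,0.1]
    - [0,0,25,0,0,0,0.1]
    - [0,0,20,0,0,0,0.1]
    - [0,0,12,0,0,0,0.1]
    - [0,0,8,0,0,0,0.1]
    - [0,0,4,0,0,0,0.1]
    - [0,0,0,0,0,0,0.1]
    - [0,0,0,0,0,0,0.1]
    - [0,0,0,0,0,0,0.1]

```text
time_s: 12.8
position: [0.5658, -0.3547, 0.1422]
tool_rot: [[-0.952, -0.307, 0.001], [-0.307, 0.952, -0.001], [-0.0, -0.001, -1.0]]
ft_force: [-0.4, 0.5, -1.0]
grip_width: 0.0295
gripper_force: 44.8
```

```bash
python3 - <<'E'
from h import *
s=telemetry.observe(); go([.5655,-.3545,.141],107.9)
for n in ("wrist","scene"):
    im=get_image(n); P=pts(im,s)
    A=P.reshape(-1,3); A=A[im["z_map"].ravel()>0]
    S=A[(A[:,0]>.48)&(A[:,0]<.64)&(A[:,1]>-.43)&(A[:,1]<-.28)]
    C=S[(S[:,2]>.036)&(S[:,2]<.046)]
    print(n,"carton",len(C),[np.round(v,1) for v in cv2.minAreaRect(C[:,:2].astype(np.float32)*1000)],np.median(C[:,2]))
    D=S[(S[:,2]>.1)&(S[:,2]<.112)]; 
    print(n,"headtop",len(D),[np.round(v,1) for v in cv2.minAreaRect(D[:,:2].astype(np.float32)*1000)],np.median(D,0).round(4))
    D=S[(S[:,2]>.05)&(S[:,2]<.1)]; print("minz",np.sort(D[:,2])[:12:2].round(4))
save("scene5",cv2.resize(im["frame"][120:380,120:400],None,fx=2.2,fy=2.2))
E
```

```text
t 12.8 pos [ 0.5658 -0.3547  0.1422] z [ 5.e-04 -5.e-04 -1.e+00] head 107.87 F [-0.37  0.54 -0.98] w 0.029465980122268857 q [ -42.2   37.5   61.5   -0.    81.  -150.1]
tool shift mm [0.2 0.3 1.2] rz -0.03
wrist carton 2602 [array([ 520.7, -369.4]), array([23.4, 51.8]), np.float64(17.9)] 0.03766949689337838
wrist headtop 5833 [array([ 549.9, -359.8]), array([50.3, 54.4]), np.float64(17.7)] [ 0.5392 -0.3643  0.1066]
minz [0.0719 0.0723 0.0726 0.0727 0.0727 0.0728]
scene carton 430 [array([ 564.1, -355.7]), array([120.9,  53.9]), np.float64(18.8)] 0.04063698280206751
scene headtop 304 [array([ 564.3, -356.4]), array([84.1, 54.6]), np.float64(19.1)] [ 0.5847 -0.3691  0.1086]
minz [0.0728 0.0743 0.0746 0.0748 0.0757 0.076 ]
```

View pics/scene5.png

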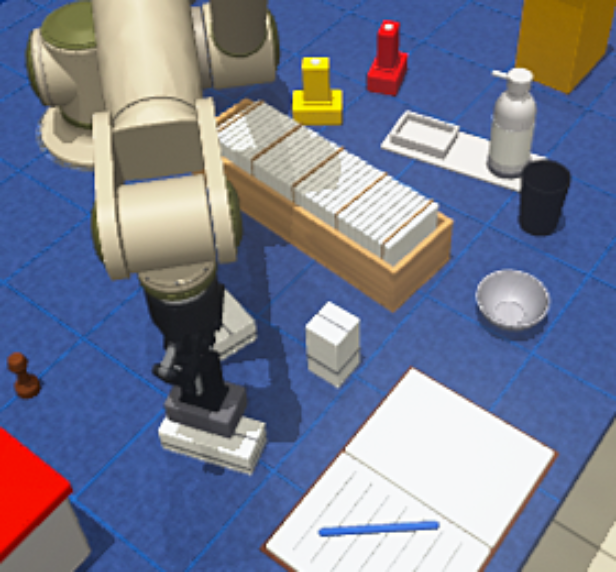

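The reader hangs level over the carton, centred to about 1 mm with the axes within 1°, and nothing else has been disturbed. I trim the height by 1 mm, settle and hand in.

Call:
apply_moves:
  series:
    - [0,0,1,0,0,0,0.1]
    - [0,0,0,0,0,0,0.1]
    - [0,0,0,0,0,0,0.1]
    - [0,0,0,0,0,0,0.1]
    - [0,0,0,0,0,0,0.1]
    - [0,0,0,0,0,0,0.1]
    - [0,0,0,0,0,0,0.1]
    - [0,0,0,0,0,0,0.1]

```text
time_s: 13.9
position: [0.5657, -0.3546, 0.1408]
tool_rot: [[-0.952, -0.307, 0.0], [-0.307, 0.952, 0.0], [-0.0, 0.0, -1.0]]
ft_force: [-0.5, 0.0, -2.0]
grip_width: 0.0294
gripper_force: 44.8
```

```bash
python3 -c "
from h import *
go([.5655,-.3545,.141],107.9); print(telemetry.observe()['qvel'].round(2)); print(env.close_job())"
```

```text
t 13.9 pos [ 0.5657 -0.3546  0.1408] z [ 0.  0. -1.] head 107.87 F [-0.48  0.01 -1.95] w 0.02937461438699488 q [ -42.2   37.5   61.6    0.    80.8 -150.1]
tool shift mm [ 0.1  0.2 -0.2] rz -0.03
[-0.12  0.01 -0.    0.03  0.02 -0.01]
the job is handed in; nothing more can be done
None
```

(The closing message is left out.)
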